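Bring in the bail arm and stack the long hub tray

ROBOT

A 6-joint arm with a two-finger parallel gripper is mounted at the origin on the work surface. World frame = base frame: x ahead of the robot, y to its left, z up, the work surface at z = 0. Lengths are in mm, angles in rad, forces in N, time in s.
With the tool pointing down it reaches from about 350 to 875 mm from the base axis. Payload 4.2 kg.
Tool frame: the origin (TCP) lies where the fingers leave the gripper's body, on its centre line; the fingertips stand 73 mm ahead of it and the grasp point (between the pads) lies 54 mm ahead of it; y points along the fingers, x is the direction in which the jaws open and shut, and the axes are right-handed (so a half turn about y gives the same grasp; the last joint's range is limited). The gripper opens to 85 mm and grips with 20 to 120 N. Pads are 22 mm wide; open, the fingers measure 114 mm over their backs; the gripper's body (76 mm by 85 mm) begins 54 mm behind the grasp point. The pads swing forward as they close: fully open they stand 13 mm farther back than shut.
Start: joints at [-0.846, 0.385, 0.008, 0, -1.194, -0.259], TCP at [280.722, -558.386, 303.912] pointing down, gripper open.
Joint ranges: [-3.14, 3.14], [-1.21, 2.06], [-1.07, 1.41], [-3.16, 2.05], [-2.99, -0.16], [-3.1, 3.1]. Speed limits (rad/s): [2.79, 2.79, 3.14, 3.14, 3.14, 3.14].

INTERFACE

Orientations are given as a unit quaternion [x, y, z, w].
In Python, from rig import sense, read_camera, close_job gives the robot as it stands.
- The arm moves only by the tool move_arm, never from a script. Its argument "steps" is text: rows parted by semicolons, each of 6 numbers parted by spaces: the shift along the tool's x, y, z in mm, then the turn, a rotation vector about the tool's x, y, z in degrees. In form: dx dy dz wx wy wz; .... A call has 1 to 5 rows; each row is the pose to reach, as a shift and turn from the pose commanded when the call began, along the tool's axes at that moment; what a row does not reach only later rows make up. A row lasts 1/12 s, in which the tool goes at most 41.7 mm and 7.16 degrees, less where a joint would pass 70% of its speed; a pose out of reach is approached as far as the arm can. A call with a gripper value outside its range is refused whole. "hand" is the opening, from 0 (shut) to 1 (fully open), set as the call begins (left out, the last holds). The fingers move at their own pace and stop on an object; "grip_force" is the grip in N (left out, the last holds). Time passes only in rows, so rows that repeat a pose let the fingers close. It gives the time, the measured TCP pose, the force and the opening at its end, in the units of the state.
- sense(): the state, without advancing time (a new reading comes with each control period).
- read_camera(name): name is "scene" or "top" or "wrist"; returns a dict with "color" (400x640x3 uint8, red, green, blue), "fx", "fy", "cx", "cy" (pixels), "origin" and "attitude" of the camera in the world. Camera axes: x right, y up, looking along -z (the intrinsics and any distortion apply to the point x, -y, -z); pixel columns grow to the right and rows downward; lengths in mm; the calibration is good to about 2 mm. A picture is of the moment at which its call begins. There is no depth.
- close_job(): hands the job in, once; it reports no verdict.
The state is a dict: "time": time; "qpos": joint angles; "joint_vel": joint speeds; "joint_efforts": joint torques, N m; "ee_pos": TCP position; "eef_rot": TCP orientation; "contact_force": force on the tool from outside, world axes, zero at the start; "wrist_torque": the same for the moment, N m; "gripper_width": finger opening in mm.
Only numpy, scipy, OpenCV 4.12 (cv2) and the standard library are available. Lean on these libraries where they do the work, as an engineer would, in place of code of your own. Each camera call takes 0.05 s, during which the arm holds its last target. There are 200 camera calls.

TASK

At the hub test bench, one of the black tote's two wire bail arms is still swung out past the end of the tote. Swing it fully in across the mouth like the other one, then gently set the long tray with its hub centred on the two bails, lengthways along the tote and lying level, and let go. Leave the small square hub carrier where it stands.

Things in the scene. Friction and masses are not known exactly. Their poses are not given: they have to be found in the camera images.
- stack_top (a point): Fixed black open tote, 150 x 220 x 100 mm high, may be yawed. Point over the mouth's centre, 112 mm above the bench: the top of the bail bars when both are in. Axes: y along the 220 mm length, x across, z up. The swung-out bail is on the -y end (towards the trays); the other bail is already in, its bar at y = +45 mm. Only flat spacers lie in it: 75 mm free below the bars.
- bail_near (a joint): Angle of the swung-out bail: steel wire U, legs 60 mm, crossbar along x 145 mm long, 12 mm thick. In stack_top's frame the bar's centre is x 0, y = -105 - 60 cos(angle), z = -6 + 60 sin(angle) mm: 0 = level outside the tote, pi/2 = up, pi = fully in across the mouth, at its stop. Starts 0.05 to 0.6. Light hinge friction (0.09 N m): stays where left.
- tray_grip (a point): Long grey tray, 110 x 190 mm, walls 30 mm, about 0.6 kg, hub fixed upright in its centre (84 mm wide) with an upright square steel stub, 18 mm, on top, faces parallel to the tray's sides, free from 64 to 106 mm above the underside. Point on the stub's axis, 88 mm above the underside: grip here, it hangs balanced. Axes: y along the 190 mm length, z up. May have swapped places with the carrier.
- carrier: Bystander: small square carrier, 96 x 96 mm, walls 30 mm, with the same hub and stub, 106 mm high in all, loose on the bench. Origin at the centre of its underside. Not to be used or moved; it is too short to stand safely on the bails.

How it is judged (in metres and radians):
On the way:
1. the swung-out bail is fully in across the mouth (within about 12 degrees of its stop) (value of joint bail_near above 2.92 rad), for 0.2 s.
At the end, for the whole second after the job is handed in: The bail is in within 12 degrees of its stop, and the long tray rests on both bails: centred on the tote within 22 mm, lengthways within 11 degrees, level within 5 degrees, its grip point 88 mm (-10, +10) above stack_top, released (value of joint bail_near above 2.92 rad and horizontal distance between tray_grip and stack_top below 0.022 m and z of tray_grip in the frame of stack_top between 0.078 and 0.098 m and angle between the y axis of tray_grip and the y axis of stack_top, either way round below 0.2 rad and angle between tray_grip's own z axis and vertical below 0.1 rad); the robot touches nothing.
It fails at once if the small carrier is moved more than 30 mm (distance of carrier from where it was at the start of the episode above 0.03 m).
It fails at once if the tray is dropped or slammed on the tote or bails (over 60 N) (contact force between tray and tote above 60 N).
It also fails if it takes over 58 s, if anything falls off the work surface, if the arm or the gripper's body presses on something with over 40 N, if the wrist force passes 120 N, or if a joint passes its speed limit or range.

## Working session

There is one attempt and no reset: what is moved stays moved. The work goes in short steps, Python scripts to look and compute and a tool call to move; the robot and the scene stay as the last step left them, time stands still between calls to the robot, and variables do not carry over. Pictures are saved under pics/ and viewed, about 8 in all and at most 12, crops included, and the job is handed in when it is done.

Besides the shell and the picture viewer there is one more tool, called after "Call:" as name(argument=value, ...) on one line, values as JSON. move_arm: Moves the arm, as the interface text tells. Its arguments: {"type":"object","properties":{"steps":{"type":"string"},"hand":{"type":"number"},"grip_force":{"type":"number"}},"required":["steps"]}

```bash
mkdir -p pics
cat > h.py <<'E'
import numpy as np, cv2
from rig import sense, read_camera, close_job
from scipy.spatial.transform import Rotation as R
def att(c):
    a=np.array(c["attitude"],float)
    return a if a.shape==(3,3) else R.from_quat(a).as_matrix()
def ray(c,u,v):
    d=np.array([(u-c["cx"])/c["fx"],-(v-c["cy"])/c["fy"],-1.0])
    return np.array(c["origin"],float),att(c)@d
def onz(c,u,v,z):
    o,d=ray(c,u,v); return o+d*(z-o[2])/d[2]
def proj(c,p):
    q=att(c).T@(np.array(p,float)-np.array(c["origin"])); return c["cx"]+c["fx"]*q[0]/-q[2], c["cy"]-c["fy"]*q[1]/-q[2]
def tri(a,b):
    (o1,d1),(o2,d2)=a,b
    d1=d1/np.linalg.norm(d1);d2=d2/np.linalg.norm(d2)
    s=np.linalg.lstsq(np.stack([d1,-d2],1),o2-o1,rcond=None)[0]
    p,q=o1+s[0]*d1,o2+s[1]*d2
    return (p+q)/2,np.linalg.norm(p-q)
def tooldelta(target):  # world target for TCP -> tool axis shift
    s=sense(); return R.from_quat(s["eef_rot"]).inv().apply(np.array(target)-np.array(s["ee_pos"]))
E
python3 - <<'E'
from h import *
import pickle
C={n:read_camera(n) for n in ("scene","top")}
pickle.dump(C,open("c0.pkl","wb"))
for n,c in C.items():
    cv2.imwrite(f"pics/{n}0.png",c["color"][:,:,::-1]); print(n,{k:v for k,v in c.items() if k!="color"})
print(sense())
E
```

```text
scene {'fx': 446.12989939137174, 'fy': 446.12989939137174, 'cx': 319.41081497790606, 'cy': 201.53434888129425, 'origin': array([866.80872171, 485.22813698, 783.27287464]), 'attitude': array([0.10289172, 0.33992014, 0.89289565, 0.27677599])}
top {'fx': 391.7801269450707, 'fy': 391.7801269450707, 'cx': 320.02726775272674, 'cy': 199.4338764550627, 'origin': array([410.08819293,   1.72071208, 958.75428341]), 'attitude': array([ 0.04791297, -0.06980325, -0.69377702,  0.71519598])}
{'time': 0.1, 'qpos': array([-8.46372341e-01,  3.85511400e-01,  6.74120589e-03, -4.44817512e-04,
       -1.19403308e+00, -2.58597336e-01]), 'joint_vel': array([-6.25666055e-04, -2.05351423e-03,  3.06077455e-03,  3.04597885e-03,
       -5.58539221e-05, -2.37990934e-04]), 'joint_efforts': array([-2.03210866e-04, -3.93320346e+01,  1.88930297e+01,  4.19784173e+00,
       -2.52263155e-03, -2.92749419e-06]), 'ee_pos': array([ 280.56970598, -558.04729275,  302.90189232]), 'eef_rot': array([ 0.37050485,  0.60222032, -0.60152941, -0.37177844]), 'contact_force': array([-0.18868614,  0.12042106, -0.21939133]), 'wrist_torque': array([-0.00098496, -0.01963164, -0.05905789]), 'gripper_width': 85.45040599773174}
```

View pics/scene0.png

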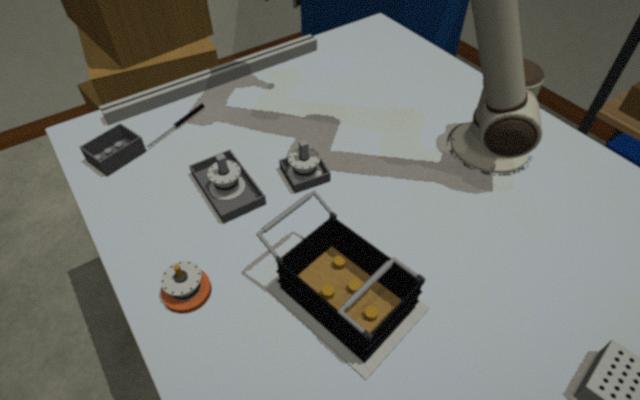

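View pics/top0.png

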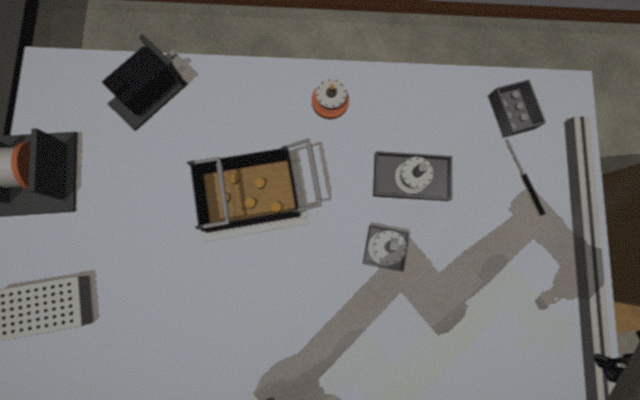

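Scene: the tote is at about (350,285), with its out bail at (295,215), the tray at (227,185) and the carrier at (304,165). Top: the tote is at about (247,190), its bail bar at (318,172), the tray at (413,175) and the carrier at (387,246). I'll zoom both views for sharper pixel positions.

Run:
```python
from h import *
import pickle
C=pickle.load(open("c0.pkl","rb"))
t=C["top"]["color"][125:275,180:460,::-1]; s=C["scene"]["color"][135:365,180:440,::-1]
t=cv2.resize(t,None,fx=2.85,fy=2.85,interpolation=cv2.INTER_CUBIC)
s=cv2.resize(s,None,fx=2.6,fy=2.6,interpolation=cv2.INTER_CUBIC)
cv2.imwrite("pics/topz.png",cv2.convertScaleAbs(t,alpha=1.4,beta=15)); cv2.imwrite("pics/scz.png",cv2.convertScaleAbs(s,alpha=1.4,beta=15))
```

```text
(no output)
```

View pics/topz.png

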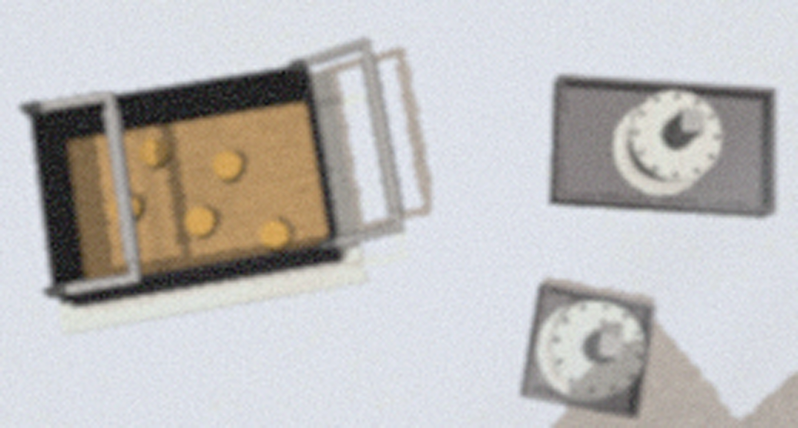

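View pics/scz.png

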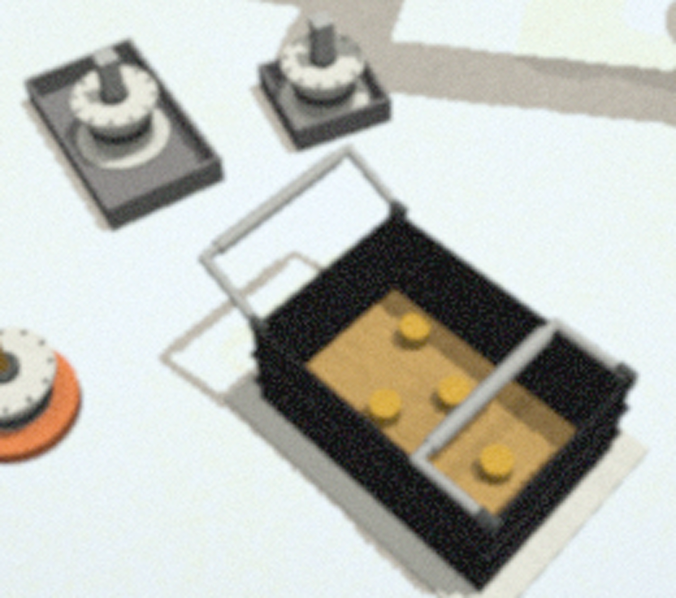

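Zoomed views (zoomed pixels):

| Feature | Top | Scene |
|---|---|---|
| Out bail ends | (370,45), (397,229) | (207,258), (348,152) |
| In bail ends | (113,97), (133,280) | (420,460), (553,325) |
| Tray stub top | (693,120) | (108,55) |

I'll triangulate these.

Run:
```python
from h import *
import pickle
C=pickle.load(open("c0.pkl","rb"));T,S=C["top"],C["scene"]
P=dict(out_p=((370,45),(207,258)),out_m=((397,229),(348,152)),in_p=((113,97),(420,460)),in_m=((133,280),(553,325)),
 hn_p=((305,65),(262,330)),hn_m=((335,242),(398,212)),hf_p=((28,107),(488,520)),hf_m=((52,292),(627,377)),
 stub=((693,120),(106,57)),cstub=((610,338),(322,27)),
 tpp=((557,77),(110,212)),tpm=((775,92),(28,85)),tmm=((772,213),(130,42)),tmp=((552,203),(220,160)))
X={}
for k,(a,b) in P.items():
    p,e=tri(ray(T,a[0]/2.85+180,a[1]/2.85+125),ray(S,b[0]/2.6+180,b[1]/2.6+135)); X[k]=p; print(k,p.round(1),round(e,1))
d=X['hf_p']+X['hf_m']-X['hn_p']-X['hn_m']; d2=X['hf_p']+X['hn_p']-X['hf_m']-X['hn_m']
print("tote c",sum(X[k] for k in X if k[0]=='h')/4, "yaw y",np.degrees(np.arctan2(d[1],d[0])),"yaw x",np.degrees(np.arctan2(d2[1],d2[0])), np.linalg.norm(d)/2,np.linalg.norm(d2)/2)
t=X['tpp']+X['tmp']-X['tpm']-X['tmm'];print("tray c",sum(X[k] for k in('tpp','tpm','tmm','tmp'))/4,"y yaw",np.degrees(np.arctan2(t[1],t[0])),np.linalg.norm(t)/2)
print("out dy",np.linalg.norm(((X['out_p']+X['out_m']-X['hn_p']-X['hn_m'])/2)))
s=sense();print(s['ee_pos'],R.from_quat(s['eef_rot']).as_matrix().round(3))
```

```text
out_p [678.8   5.4 127.9] 4.4
out_m [537.6 -21.1 127.6] 0.4
in_p [637.8 206.5  99.5] 4.7
in_m [496.5 178.4 100.6] 2.8
hn_p [669.7  58.   94.5] 8.0
hn_m [528.1  27.9  98.4] 5.3
hf_p [627.5 267.8 106.7] 1.0
hf_m [484.5 239.2 102.4] 0.9
stub [ 635.6 -254.   101.7] 3.2
cstub [ 459.5 -186.3   97.4] 7.2
tpp [ 691.4 -159.2   23.8] 0.9
tpm [ 685.5 -352.2   17.6] 4.1
tmm [ 578.2 -346.6   20.6] 0.3
tmp [ 582.2 -157.3   22.2] 4.4
tote c [577.46009528 148.2345242  100.49812887] yaw y 101.51160644497428 yaw x 11.655561315755664 214.98607839274493 145.27688918279486
tray c [ 634.30408232 -253.81821414   21.0498511 ] y yaw 88.51491599550245 191.2382452399454
out dy 60.43314656238993
[ 280.56970598 -558.04729275  302.90189232] [[-0.449 -0.001 -0.894]
 [ 0.894  0.002 -0.449]
 [ 0.002 -1.     0.   ]]
```

Triangulation is consistent: tote centre about (577,148), y axis at yaw 101.5°, bail at about 0.45 rad, tray at (634,-254) with yaw 88.5°. Next I approach behind the bail with the fingers shut.

Call:
move_arm(steps="20 0 -35 0 0 0;40 0 -70 0 0 0;60 0 -105 0 0 0;80 0 -140 0 0 0;100 0 -176 0 0 0", hand=0)

```text
time: 0.52
ee_pos: [393.4, -388.3, 303.5]
eef_rot: [0.371, 0.602, -0.602, -0.372]
contact_force: [0.7, 0.1, 0.0]
gripper_width: 25.5
```

Call:
move_arm(steps="20 0 -35 0 0 0;40 0 -70 0 0 0;60 0 -105 0 0 0;80 0 -140 0 0 0;100 0 -176 0 0 0")

```text
time: 0.93
ee_pos: [505.8, -219.7, 303.7]
eef_rot: [-0.371, -0.602, 0.602, 0.371]
contact_force: [0.4, -0.3, 0.4]
gripper_width: 0.1
```

Call:
move_arm(steps="20 0 -35 0 3 0;40 0 -70 0 6 0;60 0 -105 0 9 0;80 0 -140 0 12 0;101 0 -176 0 15.1 0")

```text
time: 1.35
ee_pos: [617.8, -50.5, 303.6]
eef_rot: [-0.447, -0.547, 0.548, 0.448]
contact_force: [0.3, -0.5, 0.3]
gripper_width: -0.2
```

Run:
```python
from h import *
s=sense();print(s['ee_pos'],R.from_quat(s['eef_rot']).as_matrix().round(3),s['gripper_width'])
print(tooldelta([617,-52,188]))
cv2.imwrite("pics/sc1.png",read_camera("scene")["color"][:,:,::-1])
```

```text
[617.75702411 -50.50485711 303.55408364] [[-0.198 -0.001 -0.98 ]
 [ 0.98   0.    -0.198]
 [ 0.    -1.     0.001]] -0.16474470919558787
[ -1.33612425 115.55467449   0.94167863]
```

View pics/sc1.png

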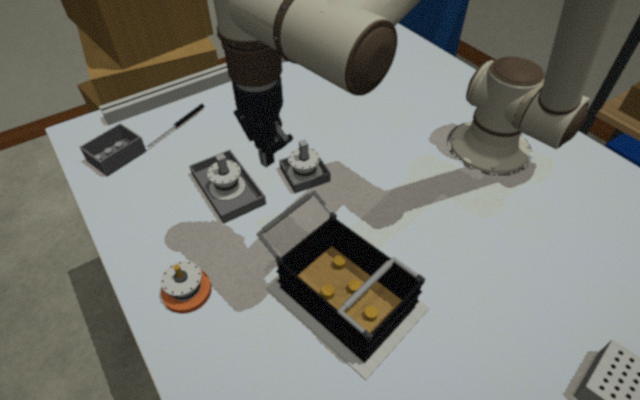

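Call:
move_arm(steps="0 35 0 0 0 0;0 70 0 0 0 0;0 100 0 0 0 0;0 113 0 0 0 0;8 113 0 0 0 0")

```text
time: 1.82
ee_pos: [613.3, -45.3, 186.0]
eef_rot: [-0.445, -0.545, 0.55, 0.45]
contact_force: [1.3, -0.6, -1.1]
gripper_width: 0.1
```

Call:
move_arm(steps="8 0 0 0 0 0;16 0 0 0 0 0;22 -5 0 0 0 0;28 -13 0 0 0 0;33 -20 0 0 0 0")

```text
time: 2.23
ee_pos: [609.4, -11.8, 213.4]
eef_rot: [0.448, 0.549, -0.547, -0.446]
contact_force: [0.9, -1.3, -1.5]
gripper_width: -0.1
```

Call:
move_arm(steps="7 -4 0 0 0 0;14 -8 0 0 0 0;21 -12 0 0 0 0;29 -13 0 0 0 0;37 -14 0 0 0 0")

```text
time: 2.65
ee_pos: [602.1, 25.0, 226.9]
eef_rot: [0.448, 0.549, -0.547, -0.446]
contact_force: [1.0, -1.6, 0.8]
gripper_width: -0.2
```

Run:
```python
from h import *
s=sense();print(s['ee_pos'],s['contact_force'])
cv2.imwrite("pics/sc2.png",read_camera("scene")["color"][:,:,::-1])
```

```text
[602.12170298  24.97024955 226.86306158] [ 0.98120905 -1.59763865  0.82916785]
```

View pics/sc2.png

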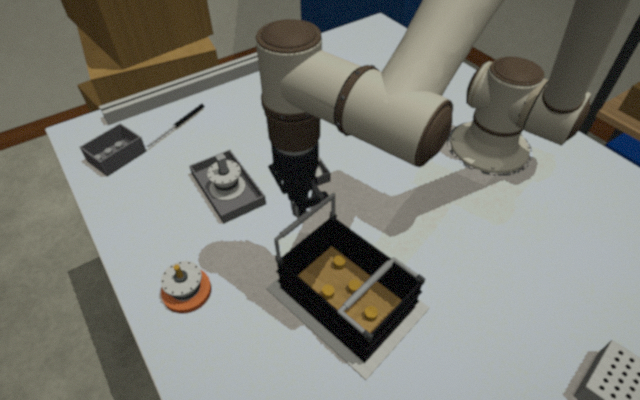

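The bail is about upright, with the bar at (305,222) ahead of the fingers. I continue over the top and down.

Call:
move_arm(steps="8 0 0 0 0 0;17 2 0 0 0 0;25 5 0 0 0 0;34 11 0 0 0 0;42 17 0 0 0 0")

```text
time: 3.12
ee_pos: [592.7, 66.4, 206.9]
eef_rot: [-0.447, -0.548, 0.548, 0.447]
contact_force: [-0.1, -1.2, -0.3]
gripper_width: 0.1
```

Call:
move_arm(steps="6 8 0 0 0 0;12 16 0 0 0 0;15 24 0 0 0 0;18 33 0 0 0 0;18 33 0 0 0 0")

```text
time: 3.53
ee_pos: [588.3, 83.1, 172.2]
eef_rot: [-0.446, -0.547, 0.549, 0.448]
contact_force: [0.6, -0.3, -0.8]
gripper_width: -0.2
```

Call:
move_arm(steps="-4 -20 0 0 0 0;-4 -50 0 0 0 0;-4 -80 0 0 0 0;10 -80 0 0 0 0;20 -80 0 0 0 0")

```text
time: 3.95
ee_pos: [586.2, 103.0, 257.0]
eef_rot: [0.448, 0.549, -0.546, -0.447]
contact_force: [0.2, 0.2, -0.1]
gripper_width: -0.1
```

Run:
```python
from h import *
s=sense();print(s['ee_pos'],s['contact_force'])
d=R.from_euler('z',101.5,degrees=True)
print("tote xyz of tip", (np.array(s['ee_pos'])-[577,148.3,0])@np.array([[.98,-.199,0],[.199,.98,0],[0,0,1]])-[0,0,73])
cv2.imwrite("pics/sc3.png",cv2.resize(read_camera("scene")["color"][150:370,200:460,::-1],None,fx=2.5,fy=2.5))
```

```text
[586.16361197 102.98760678 256.95933453] [ 0.18747043  0.17452869 -0.14576573]
tote xyz of tip [-3.68265163e-02 -4.62297041e+01  1.83959335e+02]
```

View pics/sc3.png

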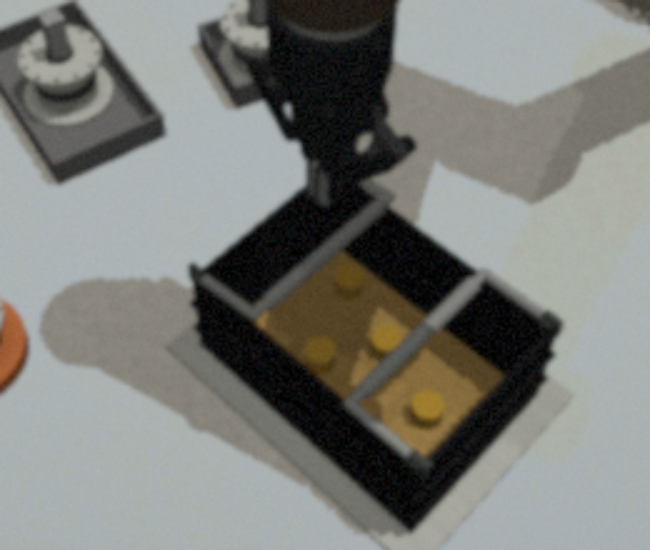

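The bail now lies across the mouth, from (262,305) to (388,195). I'll press lightly on top to seat it at the stop, reading the force to confirm.

Call:
move_arm(steps="0 30 0 0 0 0;0 55 0 0 0 0;0 65 0 0 0 0;0 70 0 0 0 0;0 73 0 0 0 0")

```text
time: 4.42
ee_pos: [583.5, 102.1, 184.0]
eef_rot: [-0.445, -0.546, 0.551, 0.448]
contact_force: [-15.7, 2.6, 31.1]
gripper_width: 0.2
```

Call:
move_arm(steps="0 1 0 0 0 0;0 1 0 0 0 0;0 1 0 0 0 0")

```text
time: 4.67
ee_pos: [583.3, 102.0, 184.1]
eef_rot: [-0.446, -0.546, 0.55, 0.448]
contact_force: [-12.4, 1.1, 20.4]
gripper_width: 0.2
```

Firm reaction with the tips at 111 mm, so the bar is at its stop. Next I go up and over the tray, with the hand open.

Call:
move_arm(steps="0 -35 0 0 0 0;0 -75 0 0 0 0;-30 -100 0 0 0 0;-65 -110 4 0 0 0;-100 -110 6 0 0 0")

```text
time: 5.08
ee_pos: [600.9, 2.9, 295.1]
eef_rot: [0.448, 0.55, -0.547, -0.444]
contact_force: [0.1, -0.2, -0.2]
gripper_width: 0.2
```

Call:
move_arm(steps="-40 0 2 0 0 0;-80 0 4 0 0 0;-120 0 8 0 0 0;-160 0 10 0 0 0;-200 0 12 0 0 0", hand=1)

```text
time: 5.5
ee_pos: [628.0, -197.0, 290.7]
eef_rot: [-0.447, -0.548, 0.548, 0.447]
contact_force: [0.2, 0.1, -0.0]
gripper_width: 60.3
```

Call:
move_arm(steps="-25 0 2 0 3 0;-45 0 3 0 7 0;-59 5 5 0 11 0;-59 10 5 0 13 0;-59 10 5 0 13 0")

```text
time: 5.92
ee_pos: [634.4, -254.9, 278.7]
eef_rot: [-0.506, -0.492, 0.494, 0.508]
contact_force: [-0.6, -0.1, -0.3]
gripper_width: 85.2
```

Run:
```python
from h import *
import pickle
s=sense();print(s['ee_pos'],R.from_quat(s['eef_rot']).as_matrix().round(3),s['gripper_width'],s['contact_force'])
c=read_camera("wrist");pickle.dump(c,open("w1.pkl","wb"))
print(c['origin'],proj(c,[634.5,-254,106]))
cv2.imwrite("pics/w1.png",c["color"][:,:,::-1])
```

```text
[ 634.38481159 -254.90890922  278.70372368] [[ 0.027 -0.004 -1.   ]
 [ 1.     0.001  0.027]
 [ 0.001 -1.     0.004]] 85.24510319327025 [-0.55850065 -0.05809608 -0.27287928]
[ 555.93582884 -251.93820878  349.23151924] (np.float64(316.94972902710174), np.float64(200.85014696008824))
```

View pics/w1.png

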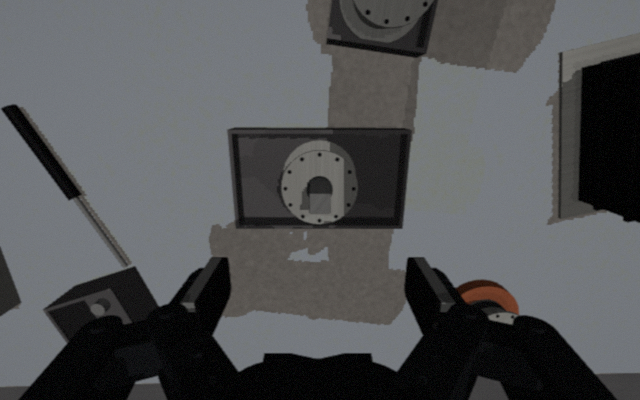

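The wrist view shows the tray square to the tool (rim line level, rows 129 and 228). The stub top is at (320,202) against a predicted (317,201), so about 2 mm along the jaw axis. I descend and grip.

Call:
move_arm(steps="2 35 0 0 0 0;2 70 0 0 0 0;2 105 0 0 0 0;2 125 0 0 0 0;2 135 0 0 0 0")

```text
time: 6.38
ee_pos: [633.7, -250.7, 142.2]
eef_rot: [-0.504, -0.493, 0.495, 0.508]
contact_force: [-0.3, -0.4, 0.6]
gripper_width: 85.7
```

Call:
move_arm(steps="0 1 0 0 0 0;0 1 0 0 0 0;0 1 0 0 0 0;0 1 0 0 0 0;0 1 0 0 0 0", hand=0, grip_force=80)

```text
time: 6.8
ee_pos: [635.9, -252.0, 146.9]
eef_rot: [0.507, 0.495, -0.493, -0.505]
contact_force: [-0.6, -0.5, 0.5]
gripper_width: 25.6
```

Call:
move_arm(steps="0 0 0 0 0 0;0 0 0 0 0 0;0 0 0 0 0 0;0 0 0 0 0 0;0 0 0 0 0 0")

```text
time: 7.22
ee_pos: [636.0, -252.2, 146.9]
eef_rot: [0.507, 0.494, -0.493, -0.505]
contact_force: [-0.8, -0.7, 4.8]
gripper_width: 16.8
```

Gripped (width about 17 mm). Lifting.

Call:
move_arm(steps="0 -5 0 0 0 0;0 -15 0 0 0 0;0 -35 0 0 0 0;0 -60 0 0 0 0;0 -85 0 0 0 0")

```text
time: 7.63
ee_pos: [634.0, -251.4, 228.8]
eef_rot: [-0.505, -0.493, 0.495, 0.508]
contact_force: [0.0, -0.9, -5.4]
gripper_width: 16.8
```

Call:
move_arm(steps="0 -25 0 0 0 0;0 -45 0 0 0 0;0 -65 0 0 0 0;0 -75 0 0 0 0;0 -75 0 0 0 0")

```text
time: 8.05
ee_pos: [635.6, -251.9, 307.3]
eef_rot: [0.507, 0.495, -0.493, -0.505]
contact_force: [0.3, 0.3, -4.6]
gripper_width: 16.8
```

Run:
```python
from h import *
s=sense();print(s['ee_pos'],s['contact_force'],s['gripper_width'],R.from_quat(s['eef_rot']).as_matrix().round(3))
print(tooldelta([577,148.3,307]))
```

```text
[ 635.6363737  -251.94903729  307.32415192] [ 0.34460336  0.31385966 -4.59511147] 16.823052574699066 [[ 0.025  0.004 -1.   ]
 [ 1.    -0.001  0.025]
 [-0.001 -1.    -0.004]]
[ 3.98690138e+02 -2.26865407e-01  6.84378842e+01]
```

Call:
move_arm(steps="15 0 2 0 0 0;40 0 6 0 0 0;70 0 11 0 0 0;100 0 17 0 0 0;130 0 22 0 0 0")

```text
time: 8.47
ee_pos: [614.8, -119.7, 302.0]
eef_rot: [-0.505, -0.492, 0.495, 0.508]
contact_force: [0.6, 0.1, -5.3]
gripper_width: 16.5
```

Call:
move_arm(steps="30 0 5 0 0 0;60 0 10 0 0 0;90 0 15 0 0 0;120 0 20 0 0 0;150 0 25 0 0 0")

```text
time: 8.88
ee_pos: [593.4, 31.0, 302.4]
eef_rot: [-0.505, -0.492, 0.495, 0.507]
contact_force: [1.6, 1.0, -5.0]
gripper_width: 17.0
```

Call:
move_arm(steps="30 0 6 0 -2 0;60 0 11 0 -5 0;85 0 16 0 -8 0;105 0 19 0 -11 0;119 0 21 0 -13 0")

```text
time: 9.3
ee_pos: [575.4, 150.8, 302.6]
eef_rot: [-0.445, -0.548, 0.55, 0.447]
contact_force: [-0.6, -0.6, -5.2]
gripper_width: 17.1
```

Call:
move_arm(steps="0 0 0 0 0 0;0 0 0 0 0 0;0 0 0 0 0 0")

```text
time: 9.55
ee_pos: [576.6, 148.2, 303.9]
eef_rot: [-0.447, -0.547, 0.548, 0.448]
contact_force: [-0.3, 0.2, -4.9]
gripper_width: 16.7
```

Run:
```python
from h import *
s=sense();print(s['ee_pos'],s['contact_force'],s['gripper_width'],R.from_quat(s['eef_rot']).as_matrix().round(3))
print(tooldelta([577,148.3,270]))
a=read_camera("scene")["color"][90:370,200:480,::-1];b=read_camera("top")["color"][120:260,160:360,::-1]
cv2.imwrite("pics/p4.png",np.hstack([cv2.resize(a,(400,400)),cv2.resize(b,(400,280)) if 0 else cv2.copyMakeBorder(cv2.resize(b,(400,280)),60,60,0,0,cv2.BORDER_CONSTANT)]))
```

```text
[576.62326033 148.16504368 303.93818703] [-0.32102358  0.21538006 -4.88700482] 16.657468800046978 [[-0.2   -0.002 -0.98 ]
 [ 0.98  -0.001 -0.2  ]
 [-0.001 -1.     0.002]]
[ 0.07689599 33.93718111 -0.47171007]
```

View pics/p4.png

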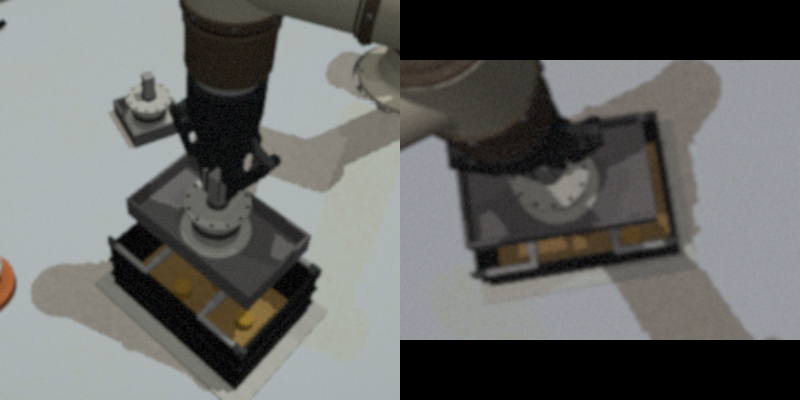

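The tray hangs level and parallel over the tote: its hub is at (215,215) on the left, and in the top view its outline sits inside the tote's. Both bails are in. Lowering.

Call:
move_arm(steps="0 8 0 0 0 0;0 18 0 0 0 0;0 26 0 0 0 0;0 32 0 0 0 0;0 36 0 0 0 0")

```text
time: 10.07
ee_pos: [576.5, 148.3, 267.1]
eef_rot: [-0.447, -0.547, 0.549, 0.448]
contact_force: [-0.3, -0.4, -5.2]
gripper_width: 17.0
```

Call:
move_arm(steps="0 1 0 0 0 0;0 2 0 0 0 0;0 3 0 0 0 0;0 4 0 0 0 0;0 5 0 0 0 0")

```text
time: 10.48
ee_pos: [577.2, 148.8, 264.3]
eef_rot: [0.447, 0.548, -0.548, -0.447]
contact_force: [-0.1, -0.2, -5.1]
gripper_width: 17.1
```

Call:
move_arm(steps="0 0.7 0 0 0 0;0 1.4 0 0 0 0;0 2.1 0 0 0 0;0 2.8 0 0 0 0;0 3.5 0 0 0 0")

```text
time: 10.9
ee_pos: [577.0, 148.7, 260.4]
eef_rot: [0.447, 0.548, -0.548, -0.447]
contact_force: [-0.3, -0.8, -4.4]
gripper_width: 16.7
```

Call:
move_arm(steps="0 0 0 0 0 0;0 0 0 0 0 0;0 0 0 0 0 0")

```text
time: 11.15
ee_pos: [577.1, 148.7, 260.4]
eef_rot: [0.447, 0.548, -0.548, -0.447]
contact_force: [0.4, -0.6, -5.6]
gripper_width: 16.8
```

Call:
move_arm(steps="0 0.5 0 0 0 0;0 1 0 0 0 0;0 1.5 0 0 0 0;0 1.5 0 0 0 0;0 1.5 0 0 0 0")

```text
time: 11.57
ee_pos: [577.0, 148.7, 259.0]
eef_rot: [0.447, 0.548, -0.548, -0.447]
contact_force: [-0.8, 0.2, -4.1]
gripper_width: 17.0
```

Call:
move_arm(steps="0 0.5 0 0 0 0;0 1 0 0 0 0;0 1.5 0 0 0 0;0 1.5 0 0 0 0;0 1.5 0 0 0 0")

```text
time: 11.98
ee_pos: [577.0, 148.7, 258.8]
eef_rot: [0.447, 0.548, -0.548, -0.447]
contact_force: [-5.6, -0.2, 5.7]
gripper_width: 16.6
```

Contact: the force went from -5 to +5.7 N, about 10 N on the bails. I release and rise.

Call:
move_arm(steps="0 -1 0 0 0 0;0 -1 0 0 0 0;0 -1 0 0 0 0;0 -1 0 0 0 0;0 -1 0 0 0 0", hand=0.7)

```text
time: 12.4
ee_pos: [577.3, 148.8, 258.3]
eef_rot: [0.447, 0.548, -0.548, -0.447]
contact_force: [0.3, -0.4, 0.1]
gripper_width: 59.6
```

Call:
move_arm(steps="0 -10 0 0 0 0;0 -30 0 0 0 0;0 -65 0 0 0 0;0 -100 0 0 0 0;0 -135 0 0 0 0")

```text
time: 12.82
ee_pos: [576.9, 148.5, 395.7]
eef_rot: [0.447, 0.548, -0.548, -0.447]
contact_force: [0.9, -0.3, 0.4]
gripper_width: 60.0
```

Call:
move_arm(steps="0 -20 30 0 0 0;0 -20 70 0 0 0;0 -20 110 0 0 0;0 -20 150 0 0 0;0 -20 190 0 0 0")

```text
time: 13.23
ee_pos: [389.3, 109.7, 413.9]
eef_rot: [0.447, 0.548, -0.547, -0.447]
contact_force: [-1.2, 1.1, 1.7]
gripper_width: 59.7
```

Run:
```python
from h import *
s=sense();print(s['ee_pos'],s['contact_force'],s['gripper_width'])
C={n:read_camera(n) for n in("scene","top")}
import pickle;pickle.dump(C,open("c5.pkl","wb"))
a=C["scene"]["color"][170:370,220:440,::-1];b=C["top"]["color"][110:250,160:356,::-1]
cv2.imwrite("pics/p5.png",cv2.convertScaleAbs(np.hstack([cv2.resize(a,(396,360)),cv2.copyMakeBorder(cv2.resize(b,(392,280)),0,80,0,0,cv2.BORDER_CONSTANT)]),alpha=1.5,beta=10))
```

```text
[389.2821686  109.74814367 413.93715556] [-1.17023979  1.12515692  1.74518307] 59.7350843474666
```

View pics/p5.png

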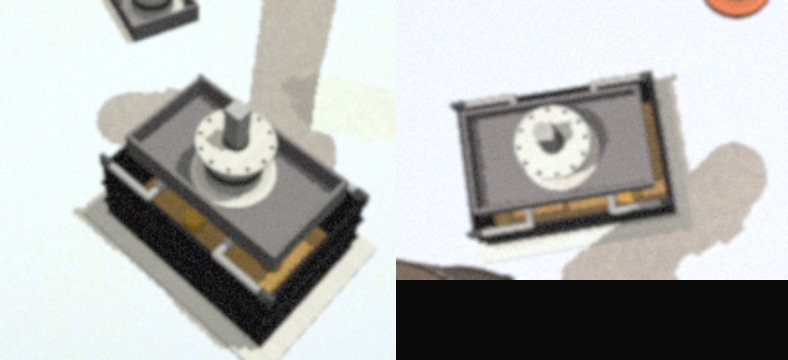

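The tray sits across both bails, with its stub at (238,108) in the scene crop and (546,130) in the top crop. I'll triangulate for a check.

Run:
```python
from h import *
import pickle
C=pickle.load(open("c5.pkl","rb"));T,S=C["top"],C["scene"]
P=dict(stub=((546,130),(238,106)),pp=((467,114),(278,262)),pm=((643,90),(128,138)),mm=((657,190),(200,78)),mp=((475,212),(342,187)))
X={k:tri(ray(T,(a[0]-396)/2+160,a[1]/2+110),ray(S,b[0]/1.8+220,b[1]/1.8+170)) for k,(a,b) in P.items()}
for k,v in X.items():print(k,v[0].round(1),v[1].round(1))
X={k:v[0] for k,v in X.items()}
t=X['pp']+X['mp']-X['pm']-X['mm'];print((X['pp']+X['mp']+X['pm']+X['mm'])/4,np.degrees(np.arctan2(t[1],t[0])),"pitch deg",np.degrees(np.arctan2(t[2],np.hypot(*t[:2]))))
```

```text
stub [576.3 146.5 217.6] 3.1
pp [609.2 251.6 128.1] 8.7
pm [645.1  61.7 126.5] 3.7
mm [537.4  40.1 125.5] 2.4
mp [506.9 230.1 130.3] 2.5
[574.6423685  145.87789214 127.58941561] 99.8978118315644 pitch deg 0.963521751026864
```

```bash
python3 -c "
from rig import *
print(close_job())"
```

```text
the job is handed in; nothing more can be done
None
```

I swung the out bail in across the mouth with the shut fingers and pressed it against its stop. Then I gripped the long tray by its stub, lowered it onto both bails with about 10 N of contact force, let go and moved clear. I handed the job in at about 13 s of robot time; no verdict is reported.

**Bail:** it took a firm 20–30 N press with the fingertips at about 111 mm, so the bar is at its stop (112 mm expected).

**Tray:**
- **Position:** the stub top measured (576, 147, 218) mm against the tote centre of (577, 148) mm. That is about 2 mm off centre, and the 218 mm height is as expected.
- **Alignment:** yaw was 100° against the tote's 101.5°, and the tilt along its length about 1°.

**Disagreement:** the tray's rim corners triangulated about 10–15 mm too low, at 126–130 mm against 142 mm expected. They were also about 9 mm too low on the bench before I moved the tray. I put this down to picking the edges loosely by eye, since the stub height and the contact height both fit.

**Carrier:** I never touched it. I did not measure it again at the end.

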